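# Bellows stem onto the inspection rests

### The arm

A 6-joint arm with a two-finger parallel gripper is mounted at the origin on the work surface. World frame = base frame: x ahead of the robot, y to its left, z up, the work surface at z = 0. Lengths are in mm, angles in rad, forces in N, time in s.
With the tool pointing down it reaches from about 400 to 925 mm from the base axis. Payload 12.5 kg.
Tool frame: the origin (TCP) lies at the very end of the fingers, on their centre line; the grasp point (between the pads) lies behind it (env.grip_depth is the z of the grasp point in the tool frame, in mm); z points along the fingers, y is the line along which they close (so a half turn about z gives the same grasp; the last joint's range is limited). The gripper opens to 95 mm and grips with 3 to 60 N. Pads are 20 mm wide; open, the fingers measure 119 mm over their backs; the gripper's body (75 mm by 180 mm) begins 59 mm behind the grasp point.
Start: joints at [-1.344, 0.491, 1.559, -0, 1.092, -0.106], TCP at [204.205, -590.717, 214.661] pointing down, gripper open.
Joint ranges: [-3.1, 3.1], [-0.84, 2.19], [0.05, 2.79], [-1.13, 4.28], [0.06, 2.93], [-2.69, 2.69]. Speed limits (rad/s): [2.22, 2.22, 2.79, 3.14, 3.14, 3.14].

### API

Orientations are given as [roll, pitch, yaw] about the fixed x, y, z axes, in that order (R = Rz(yaw) Ry(pitch) Rx(roll)).
In Python, from cell import env, optics gives the robot as it stands.
- The arm moves only by the tool step_arm, never from a script. Its argument "moves" is a list of rows, each an object of numbers: "tx", "ty", "tz": the shift along the tool's x, y, z in mm; "roll": the turn about the tool's z in rad. In form: [{"tx": .., "ty": .., "tz": .., "roll": ..}, ...]. A call has 1 to 12 rows; each row is the pose to reach, as a shift and turn from the pose commanded when the call began, along the tool's axes at that moment; what a row does not reach only later rows make up. A row lasts 1/12 s, in which the tool goes at most 41.7 mm and 7.16 degrees, less where a joint would pass 70% of its speed; a pose out of reach is approached as far as the arm can. A call with a gripper value outside its range is refused whole. "grip" is the finger opening in mm, from 0 to 95.1, set as the call begins (left out, the last holds). The fingers move at their own pace and stop on an object; the grip force is fixed at half the most. Time passes only in rows, so rows that repeat a pose let the fingers close. It gives the time, the measured TCP pose, the force, the opening and the grip force at its end, in the units of the state.
- env.state(): the state, without advancing time (a new reading comes with each control period).
- optics.read_camera(name): name is "scene" or "top" or "wrist"; returns a dict with "pixels" (480x640x3 uint8, blue, green, red), "mtx" (3x3 intrinsics, pixels), "view" (4x4, takes a point from world to camera coordinates). Camera axes: x right, y down, z forward; pixel columns grow to the right and rows downward; lengths in mm; the calibration is good to about 2 mm. A picture is of the moment at which its call begins. There is no depth.
- env.job_done(): hands the job in; it is judged then, once.
The state is a dict: "t": time; "joints": joint angles; "qvel": joint speeds; "tau": joint torques, N m; "eef_pos": TCP position; "tcp_rot": TCP orientation; "ft_force": force on the tool from outside, world axes, zero at the start; "moment": the same for the moment, N m; "opening": opening from 0.0 (shut) to 1.0 (fully open); "grip_force": force on a finger pad.
Only numpy, scipy, OpenCV 4.12 (cv2) and the standard library are available. Lean on these libraries where they do the work, as an engineer would, in place of code of your own. Each camera call takes 0.05 s, during which the arm holds its last target. There are 200 camera calls.

### The job

Take the bellows stem out from under the clear dust cover and lay it level in both V-notches of the inspection stand, with its square head under the camera panel, the short neck between head and bellows in the notch beneath the panel and the long tail rod in the other notch, then let go. The cover leaves only the head free to grip and the panel leaves only the tail, so put the stem down on the bench in between and take it again by the tail; never grip or strike the thin bellows with the gripper, do not drop the stem, and leave the valve body, the bonnet and the two white seats where they are.

Things in the scene. Friction and masses are not known exactly. Their poses are not given: they have to be found in the camera images.
- stem: Chrome stem, 165 mm long, 150 g. Origin on its axis at mid-bellows, x along the axis towards the head. Tail rod 12 mm diameter (x -95 to -22 mm), ribbed bellows 24 mm dia (-22 to 22), neck 12 mm dia (22 to 44), square head 24 x 24 mm (44 to 70); balances near x = 10. Starts lying on the bench (axis 12 mm up), tail and bellows under the dust cover, head sticking out.
- stem_head (a point): Centre of the stem's square head, 57 mm from the stem's origin towards the head; grip it across its two upright flats (24 mm).
- stem_tail (a point): Point on the axis of the tail rod, 50 mm from the stem's origin away from the head; the grip for laying it on the stand.
- bellows: The thin-walled ribbed bellows in the middle of the stem (24 mm diameter, 44 mm long), part of the stem; same origin and axes as the stem. Not to be gripped.
- cover: Fixed clear acrylic dust cover with dark steel edging: an upside-down box open only on its +x side. Origin at the centre of its footprint on the bench; 130 mm along x (-65 to 65), 110 mm along y, clear height inside 52 mm, top at 59 mm; walls 3 mm, roof 4 mm.
- stand: Fixed stand, x = where the stem's head must point, origin at bench level. Base x -113 to 153 mm, 80 wide, 12 thick. Two aluminium uprights 6 mm thick, with 90 degree V-notches 30 mm wide, at x -86 and 33; horns 78 mm up. White panel (x 10 to 120, 56 wide) over the x = 33 notch, underside 123 mm up; camera on it to 189 mm; column (x 120 to 148) to 202 mm.
- stand_seat (a point): Where the stem's origin (mid-bellows, on the axis) lies when seated: 75 mm above the bench, over the stand's origin, axes as the stand's. The neck is then centred in the notch at x = 33 mm and the tail rod lies in the notch at x = -86 mm; about 8 mm either way along x still fits.
- valve_body: Bystander: brass valve body, upright, 48 mm diameter, 62 mm tall, a short side port reaching 30 mm from its axis along x; origin at the centre of its underside.
- bonnet: Bystander: blue anodised bonnet, 52 mm diameter flange, 52 mm tall; origin at the centre of its underside.
- seat_a: Bystander: milky white PTFE valve seat, flat ring 44 mm outside, 22 mm inside, 12 mm thick; origin at the centre of its underside.
- seat_b: Bystander: a second PTFE valve seat like the first.
Things that resemble listed ones, but are neither listed nor needed, are in the scene too. There is more than one size of the stem; the job needs the smallest.

How it is judged (in metres and radians):
At the end, for the whole second after the job is handed in: The stem lies at rest and released in both V-notches, head under the panel: its origin within 10 mm along, 4 mm across and 4 mm in height of the seat point, its axis within 0.06 rad of the stand's x axis, the head on the +x side (x of stem in the frame of stand_seat between -0.01 and 0.01 m and y of stem in the frame of stand_seat between -0.004 and 0.004 m and z of stem in the frame of stand_seat between -0.004 and 0.004 m and x of stem_head in the frame of stand_seat above 0.04 m and angle between the x axis of stem and the x axis of stand, either way round below 0.06 rad and linear speed of stem below 0.02 m/s and contact force between the fingers and stem below 0.05 N); the robot touches nothing.
It fails at once if the gripper presses on the bellows (over 3 N) (contact force between the fingers and bellows above 3 N).
It fails at once if the stem is dropped: it moves faster than 0.5 m/s without the fingers holding it (linear speed of stem above 0.5 m/s and contact force between the fingers and stem below 0.01 N).
It fails at once if the valve body, the bonnet or a seat is shifted by more than 15 mm (distance of any of valve_body, bonnet, seat_a, seat_b from where it was at the start of the episode above 0.015 m).
It also fails if it takes over 59 s, if anything falls off the work surface, if the arm or the gripper's body presses on something with over 40 N, if the wrist force passes 120 N, or if a joint passes its speed limit or range.

## Working session

There is one attempt and no reset: what is moved stays moved. The work goes in short steps, Python scripts to look and compute and a tool call to move; the robot and the scene stay as the last step left them, time stands still between calls to the robot, and variables do not carry over. Pictures are saved under pics/ and viewed, at most 13 in all, crops included, and the job is handed in when it is done.

Besides the shell and the picture viewer there is one more tool, called as name([rows], argument=value, ...), one row to a line, values as JSON. step_arm: Moves the arm, as the interface text tells. Its arguments: {"type":"object","properties":{"moves":{"type":"array"},"grip":{"type":"number"}},"required":["moves"]}

```bash
mkdir -p pics; ls; cat > h.py <<'E'
import numpy as np, cv2
from cell import env, optics
def cam(n):
    c=optics.read_camera(n); return c["pixels"],np.array(c["mtx"]),np.array(c["view"])
def ray(K,V,uv,z):
    R,t=V[:3,:3],V[:3,3]; o=-R.T@t
    d=R.T@np.linalg.inv(K)@np.array([uv[0],uv[1],1.0]); return o+d*(z-o[2])/d[2]
def proj(K,V,p):
    q=K@(V[:3,:3]@np.array(p,float)+V[:3,3]); return q[:2]/q[2]
E
python3 - <<'E'
from h import *
for n in ("scene","top"):
    p,K,V=cam(n); cv2.imwrite(f"pics/{n}0.png",p); np.savez(f"{n}0.npz",p=p,K=K,V=V)
    print(n,(-V[:3,:3].T@V[:3,3]).round(),K[0,0],V[:3,:3].round(2).tolist())
s=env.state();print(s,env.grip_depth)
E
```

```text
pics
scene [1047.  230.  774.] 505.2407893687745 [[-0.31, 0.95, 0.0], [0.76, 0.25, -0.6], [-0.57, -0.18, -0.8]]
top [ 480.   48. 1048.] 437.2783066448718 [[0.02, -1.0, -0.01], [-0.99, -0.02, -0.11], [0.11, 0.01, -0.99]]
{'t': 0.1, 'joints': array([-1.34359584e+00,  4.91490836e-01,  1.55936599e+00,  7.99274166e-06,
        1.09169021e+00, -1.05607461e-01]), 'qvel': array([-9.85692754e-04, -1.21061410e-03, -2.37011908e-03,  9.93282266e-05,
       -8.30527373e-04,  1.00910064e-04]), 'tau': array([ 2.81489214e-03, -6.13622117e+01, -2.58607596e+01,  6.94394298e-02,
        4.70289204e-02, -6.59904276e-05]), 'eef_pos': array([ 204.15976449, -590.5020886 ,  214.13318296]), 'tcp_rot': array([-3.14064433e+00, -1.07652774e-04,  3.32804212e-01]), 'ft_force': array([-0.1522735 ,  0.89225248,  0.45700459]), 'moment': array([ 0.02599497, -0.06770496,  0.02805075]), 'grip_force': 0.0, 'opening': 1.0023974368442699} -18.8
```

View pics/scene0.png

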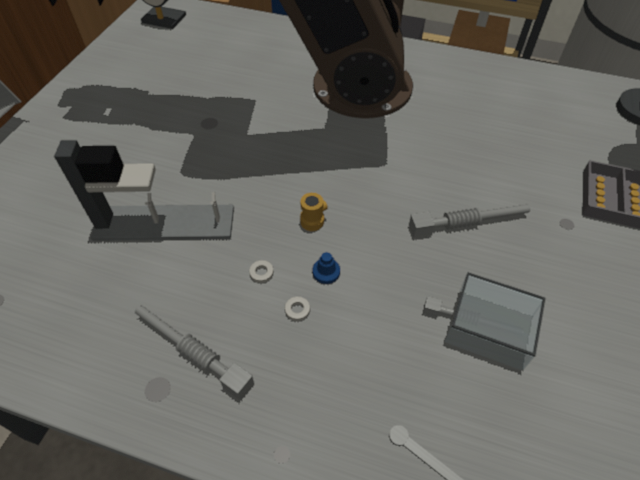

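View pics/top0.png

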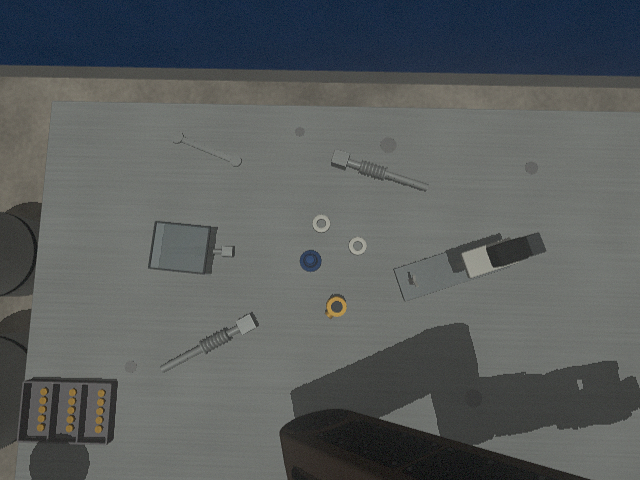

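The scene shows three stems:
- Small head poking out of the cover: top (228,251), scene (432,307).
- Large stem: top (340,160)–(428,188), scene (195,355).
- Large stem: top (250,322)–(163,368), scene (465,218).

By the description, the one I want is under the cover. The stand runs from top (400,285) to its column at (537,243). Next is a close crop of the stem and the stand.

```bash
python3 - <<'E'
from h import *
T=np.load("top0.npz");S=np.load("scene0.npz")
def cr(p,x,y,w,h):return cv2.resize(p[y:y+h,x:x+w],(400,300),interpolation=cv2.INTER_CUBIC)
a=cr(T["p"],145,210,100,75);b=cr(T["p"],385,205,180,135);c=cr(S["p"],415,260,140,105);d=cr(S["p"],45,130,200,150)
cv2.imwrite("pics/crop1.png",np.vstack([np.hstack([a,b]),np.hstack([c,d])]))
E
```

```text
(no output)
```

View pics/crop1.png

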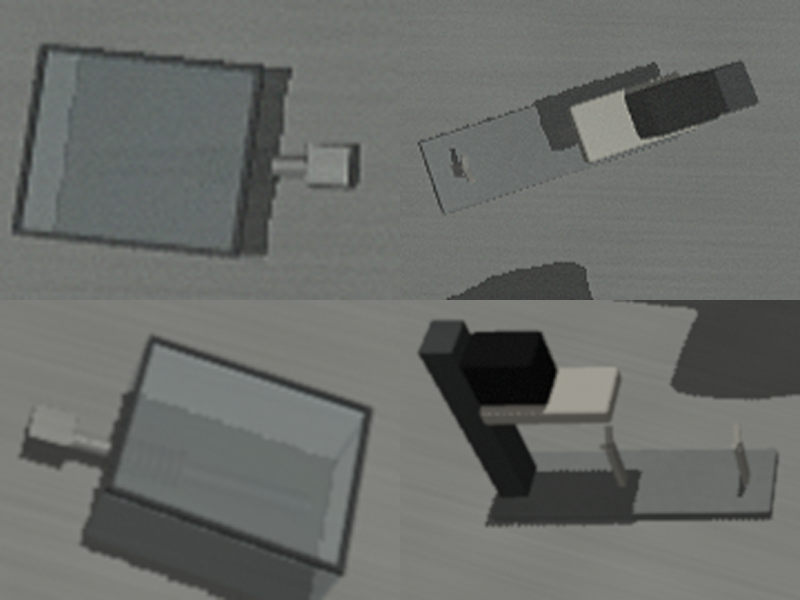

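The crop confirms the small square head and neck at top (227.5,251), with the rest under the clear cover. The stand's base end corners are near top (393,269) and (405,301), and the column top is near (542,242). Next I measure these by masks.

```bash
python3 - <<'E'
from h import *
T=np.load("top0.npz");K,V=T["K"],T["V"];p=T["p"]
g=cv2.cvtColor(p,cv2.COLOR_BGR2GRAY)
def big(m,off):
    c=max(cv2.findContours(m.astype(np.uint8),cv2.RETR_EXTERNAL,cv2.CHAIN_APPROX_NONE)[0],key=cv2.contourArea); return c+np.array(off)
x,y,w,h=212,238,30,26
m=g[y:y+h,x:x+w]>135
c=big(m,(x,y)); print("head area",cv2.contourArea(c),cv2.boundingRect(c))
m2=cv2.morphologyEx(m.astype(np.uint8),cv2.MORPH_OPEN,np.ones((6,6)));ys,xs=np.nonzero(m2)
hc=(xs.mean()+x,ys.mean()+y);print("head px",hc,m2.sum(),"world",ray(K,V,hc,24).round(1),"px/mm",1/np.linalg.norm(ray(K,V,(hc[0]+1,hc[1]),24)-ray(K,V,hc,24)))
co=[ray(K,V,q,59)[:2] for q in [(155,221.3),(211,226.5),(205,273.8),(148.5,268.3)]]
print("cover",np.round(co,1).tolist(),"c",np.mean(co,0).round(1),"edges",[round(float(np.linalg.norm(co[i]-co[(i+1)%4])),1) for i in range(4)])
d=(co[1]-co[0]+co[2]-co[3]);print("cover yaw",np.arctan2(d[1],d[0]))
b=[ray(K,V,q,12)[:2] for q in [(393.1,268.9),(404.8,301.3)]]
print("base",np.round(b,1).tolist(),np.linalg.norm(b[0]-b[1]))
e=[ray(K,V,q,202)[:2] for q in [(538.9,232.9),(545.7,250.5)]]
print("col",np.round(e,1).tolist(),np.linalg.norm(e[0]-e[1]))
A=np.mean(b,0);B=np.mean(e,0);u=B-A;L=np.linalg.norm(u);print("L(261)",L,"yaw",np.arctan2(u[1],u[0]),"perp",np.arctan2(*(b[0]-b[1])[::-1])-np.pi/2)
u/=L;print("origin",A+113*u,B-148*u)
for n,q,z in [("bonnet",(310,261),0),("seat",(321,224),12),("seat",(358,246),12),("valve",(336,307),62),("bigstem",(340,160),15),("bigstem",(428,188),10),("stem3",(250,322),15)]: print(n,ray(K,V,q,z)[:2].round())
wp,wK,wV=cam("wrist");print("wristcam in tool frame? cam pos",(-wV[:3,:3].T@wV[:3,3]).round(1),wV[:3,:3].round(2).tolist(),wK[0,0])
from scipy.spatial.transform import Rotation as R
print(R.from_euler("xyz",env.state()["tcp_rot"]).as_matrix().round(3).tolist())
E
```

```text
head area 7.5 (224, 250, 8, 6)
head px (np.float64(nan), np.float64(nan)) 0 world [nan nan nan] px/mm nan
cover [[635.9, 439.2], [626.6, 309.6], [518.1, 317.6], [527.6, 446.8]] c [577.1 378.3] edges [130.0, 108.8, 129.6, 108.5]
cover yaw -1.6430626362329475
base [[541.8, -114.9], [466.4, -142.6]] 80.27532392407507
col [[606.9, -367.6], [572.8, -379.5]] 36.13113679060644
L(261) 259.39262216043664 yaw -1.2338820706225362 perp -1.2184208445337026
origin [ 541.45081925 -235.40720404] [ 540.91945806 -233.89019422]
bonnet [557.  83.]
seat [645.  58.]
seat [594. -31.]
valve [451.  20.]
bigstem [803.  15.]
bigstem [ 740. -199.]
stem3 [410. 218.]
wristcam in tool frame? cam pos [ 277.1 -565.8  384.4] [[0.33, -0.95, -0.0], [-0.91, -0.31, 0.27], [-0.26, -0.09, -0.96]] 374.2703261499891
[[0.945, 0.327, -0.0], [0.327, -0.945, 0.001], [0.0, -0.001, -1.0]]<stdin>:10: RuntimeWarning: Mean of empty slice.
  ret = ret.dtype.type(ret / rcount)
```

```bash
cat >> h.py <<'E'
from scipy.spatial.transform import Rotation as Ro
def go(pos,yaw):
    s=env.state();R=Ro.from_euler("xyz",s["tcp_rot"]).as_matrix()
    d=R.T@(np.array(pos)-s["eef_pos"]);y=s["tcp_rot"][2]
    print("tx ty tz",d.round(1),"roll",round(float(-((yaw-y+np.pi)%(2*np.pi)-np.pi)),3),"| at",s["eef_pos"].round(1),"yaw",round(float(y),3))
E
python3 - <<'E'
from h import *
T=np.load("top0.npz");print(ray(T["K"],T["V"],(227.4,251.4),24))
h=ray(T["K"],T["V"],(227.4,251.4),24)
go([h[0],h[1],150],1.50)
E
```

```text
[573.37469157 277.00627635  24.        ]
tx ty tz [ 632.3 -699.3   64.8] roll -1.167 | at [ 204.2 -590.5  214.2] yaw 0.333
```

step_arm([
  {"tx": 632, "ty": -699, "tz": 65, "roll": -1.167},
  {"tx": 632, "ty": -699, "tz": 65, "roll": -1.167},
  {"tx": 632, "ty": -699, "tz": 65, "roll": -1.167},
  {"tx": 632, "ty": -699, "tz": 65, "roll": -1.167},
  {"tx": 632, "ty": -699, "tz": 65, "roll": -1.167},
  {"tx": 632, "ty": -699, "tz": 65, "roll": -1.167},
  {"tx": 632, "ty": -699, "tz": 65, "roll": -1.167},
  {"tx": 632, "ty": -699, "tz": 65, "roll": -1.167},
  {"tx": 632, "ty": -699, "tz": 65, "roll": -1.167},
  {"tx": 632, "ty": -699, "tz": 65, "roll": -1.167},
  {"tx": 632, "ty": -699, "tz": 65, "roll": -1.167},
  {"tx": 632, "ty": -699, "tz": 65, "roll": -1.167},
])

```text
t: 1.15
eef_pos: [399.8, -129.8, 180.2]
tcp_rot: [3.141, 0.0, 1.5]
ft_force: [1.1, -0.7, 0.4]
opening: 1.004
grip_force: 0.0
```

```bash
python3 -c "
from h import *
go([573.4,277,150],1.5)"
```

```text
tx ty tz [418.1 144.3  30.2] roll -0.0 | at [ 399.8 -129.8  180.2] yaw 1.5
```

step_arm([
  {"tx": 418, "ty": 144, "tz": 30},
  {"tx": 418, "ty": 144, "tz": 30},
  {"tx": 418, "ty": 144, "tz": 30},
  {"tx": 418, "ty": 144, "tz": 30},
  {"tx": 418, "ty": 144, "tz": 30},
  {"tx": 418, "ty": 144, "tz": 30},
  {"tx": 418, "ty": 144, "tz": 30},
  {"tx": 418, "ty": 144, "tz": 30},
  {"tx": 418, "ty": 144, "tz": 30},
  {"tx": 418, "ty": 144, "tz": 30},
  {"tx": 418, "ty": 144, "tz": 30},
  {"tx": 418, "ty": 144, "tz": 30},
])

```text
validation failed for argument at $.mo...
```

```bash
python3 - <<'E'
from h import *
p,K,V=cam("wrist");np.savez("w1.npz",p=p,K=K,V=V);cv2.imwrite("pics/w1.png",p)
print(env.state()["eef_pos"].round(1))
E
```

```text
[ 401.3 -124.2  179.8]
```

View pics/w1.png

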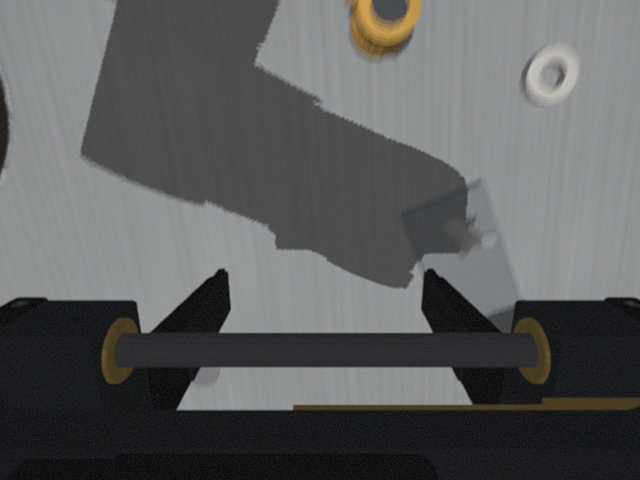

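The call was refused, probably because "roll" was missing, so the arm is still halfway. The picture shows the fingers at (215,280) and (430,280), the valve at (385,20) and the stand base at (465,240).

step_arm([
  {"tx": 418, "ty": 144, "tz": 30, "roll": 0},
  {"tx": 418, "ty": 144, "tz": 30, "roll": 0},
  {"tx": 418, "ty": 144, "tz": 30, "roll": 0},
  {"tx": 418, "ty": 144, "tz": 30, "roll": 0},
  {"tx": 418, "ty": 144, "tz": 30, "roll": 0},
  {"tx": 418, "ty": 144, "tz": 30, "roll": 0},
  {"tx": 418, "ty": 144, "tz": 30, "roll": 0},
  {"tx": 418, "ty": 144, "tz": 30, "roll": 0},
  {"tx": 418, "ty": 144, "tz": 30, "roll": 0},
  {"tx": 418, "ty": 144, "tz": 30, "roll": 0},
  {"tx": 418, "ty": 144, "tz": 30, "roll": 0},
  {"tx": 418, "ty": 144, "tz": 30, "roll": 0},
])

```text
t: 2.2
eef_pos: [573.7, 279.2, 149.0]
tcp_rot: [3.141, -0.001, 1.503]
ft_force: [0.9, -0.1, 0.1]
opening: 1.0
grip_force: 0.0
```

```bash
python3 - <<'E'
from h import *
p,K,V=cam("wrist");np.savez("w2.npz",p=p,K=K,V=V)
print(env.state()["eef_pos"].round(1),"expect head px",proj(K,V,[573.4,277,24]))
cv2.imwrite("pics/w2.png",p)
E
```

```text
[572.8 277.  149.1] expect head px [325.15106595 228.43732179]
```

View pics/w2.png

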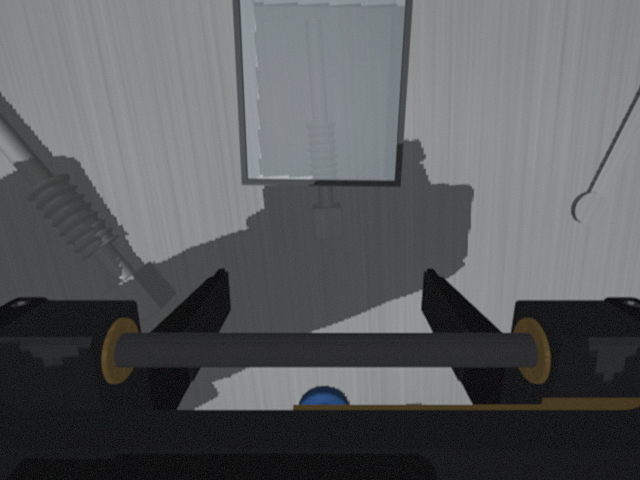

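The picture shows the head in shadow at about (327,222). Through the clear roof I can see the bellows centre near (321,150) and the tail tip near (315,20).

```bash
python3 - <<'E'
from h import *
W=np.load("w2.npz");p,K,V=W["p"],W["K"],W["V"]
g=cv2.cvtColor(p,cv2.COLOR_BGR2GRAY).astype(float)
gs=cv2.GaussianBlur(g,(1,1),0)
for r in (192,198,203,206,210,215,220,225,230,234,238,242): print(r,g[r,305:352].astype(int).tolist()[::1])
for uv,z in [((327,222),24),((315,22),12),((321,150),12)]: print(uv,ray(K,V,uv,z).round(1))
E
```

```text
192 [76, 74, 77, 75, 79, 77, 77, 75, 78, 77, 80, 76, 76, 71, 66, 70, 72, 76, 77, 77, 73, 82, 76, 72, 75, 70, 70, 69, 74, 77, 78, 77, 78, 79, 78, 80, 78, 81, 77, 78, 75, 80, 75, 78, 76, 77, 77]
198 [74, 78, 76, 77, 79, 78, 79, 77, 74, 78, 76, 76, 78, 70, 69, 72, 69, 75, 76, 76, 79, 82, 77, 72, 73, 74, 67, 68, 71, 77, 75, 76, 77, 76, 78, 74, 79, 75, 79, 78, 78, 79, 79, 75, 77, 76, 76]
203 [78, 78, 75, 78, 75, 76, 75, 77, 74, 74, 74, 75, 71, 72, 69, 69, 73, 71, 76, 77, 81, 78, 78, 76, 74, 72, 69, 69, 64, 67, 66, 65, 67, 65, 68, 73, 77, 79, 73, 78, 76, 77, 81, 79, 78, 76, 78]
206 [78, 73, 75, 77, 76, 79, 78, 70, 65, 62, 68, 61, 68, 68, 68, 65, 70, 72, 72, 74, 74, 77, 75, 74, 70, 69, 65, 65, 67, 64, 69, 66, 65, 67, 67, 72, 70, 76, 75, 77, 77, 79, 77, 77, 79, 77, 73]
210 [80, 74, 76, 76, 75, 79, 70, 73, 73, 78, 79, 80, 80, 78, 78, 76, 82, 80, 83, 81, 81, 78, 77, 76, 78, 79, 78, 78, 81, 76, 83, 81, 78, 78, 82, 76, 72, 75, 75, 77, 81, 78, 79, 80, 79, 76, 77]
215 [75, 75, 79, 77, 73, 77, 77, 71, 77, 79, 78, 79, 80, 78, 78, 81, 83, 81, 80, 81, 80, 78, 77, 78, 78, 77, 78, 78, 78, 80, 80, 79, 75
[... 607 characters left out ...]
, 77, 74, 77, 78, 79, 78, 78]
234 [79, 79, 78, 76, 71, 78, 77, 76, 75, 75, 75, 76, 75, 82, 81, 76, 77, 77, 77, 82, 78, 78, 78, 78, 78, 74, 80, 76, 77, 79, 77, 76, 79, 78, 77, 77, 77, 77, 73, 77, 76, 73, 77, 79, 78, 79, 77]
238 [75, 75, 76, 77, 75, 77, 76, 78, 75, 72, 73, 74, 76, 75, 77, 75, 75, 74, 75, 79, 75, 77, 76, 77, 74, 73, 72, 73, 77, 74, 74, 76, 77, 74, 77, 76, 73, 80, 78, 75, 74, 76, 79, 79, 76, 81, 78]
242 [75, 78, 76, 76, 76, 76, 77, 77, 76, 79, 75, 76, 74, 75, 78, 75, 69, 76, 73, 73, 78, 76, 75, 77, 72, 76, 74, 74, 74, 76, 77, 77, 78, 76, 74, 79, 74, 80, 79, 76, 78, 80, 76, 76, 78, 78, 75]
(327, 222) [575.3 282.3  24. ]
(315, 22) [576.5 431.   12. ]
(321, 150) [574.3 339.   12. ]
```

```bash
python3 -c "
from h import *
go([575.3,281,4],1.563)"
```

```text
tx ty tz [  4.2   2.3 145.1] roll -0.06 | at [572.8 277.  149.1] yaw 1.503
```

step_arm([
  {"tx": 4, "ty": 2, "tz": 30, "roll": -0.06},
  {"tx": 4, "ty": 2, "tz": 60, "roll": -0.06},
  {"tx": 4, "ty": 2, "tz": 85, "roll": -0.06},
  {"tx": 4, "ty": 2, "tz": 105, "roll": -0.06},
  {"tx": 4, "ty": 2, "tz": 118, "roll": -0.06},
  {"tx": 4, "ty": 2, "tz": 128, "roll": -0.06},
  {"tx": 4, "ty": 2, "tz": 136, "roll": -0.06},
  {"tx": 4, "ty": 2, "tz": 141, "roll": -0.06},
  {"tx": 4, "ty": 2, "tz": 143, "roll": -0.06},
  {"tx": 4, "ty": 2, "tz": 145, "roll": -0.06},
  {"tx": 4, "ty": 2, "tz": 145, "roll": -0.06},
  {"tx": 4, "ty": 2, "tz": 145, "roll": -0.06},
])

```text
t: 3.25
eef_pos: [575.3, 279.0, 5.7]
tcp_rot: [3.141, -0.0, 1.56]
ft_force: [0.2, -0.2, -0.1]
opening: 0.994
grip_force: 0.0
```

step_arm([
  {"tx": 0, "ty": 0, "tz": 0, "roll": 0},
  {"tx": 0, "ty": 0, "tz": 0, "roll": 0},
  {"tx": 0, "ty": 0, "tz": 0, "roll": 0},
  {"tx": 0, "ty": 0, "tz": 0, "roll": 0},
  {"tx": 0, "ty": 0, "tz": 0, "roll": 0},
  {"tx": 0, "ty": 0, "tz": 0, "roll": 0},
  {"tx": 0, "ty": 0, "tz": 0, "roll": 0},
  {"tx": 0, "ty": 0, "tz": 0, "roll": 0},
  {"tx": 0, "ty": 0, "tz": 0, "roll": 0},
  {"tx": 0, "ty": 0, "tz": 0, "roll": 0},
  {"tx": 0, "ty": 0, "tz": 0, "roll": 0},
  {"tx": 0, "ty": 0, "tz": 0, "roll": 0},
], grip=15)

```text
t: 4.25
eef_pos: [575.1, 278.8, 5.2]
tcp_rot: [3.142, 0.0, 1.56]
ft_force: [0.5, -0.2, -0.2]
opening: 0.261
grip_force: 30.0
```

step_arm([
  {"tx": 0, "ty": 0, "tz": -3, "roll": 0},
  {"tx": 0, "ty": 0, "tz": -6, "roll": 0},
  {"tx": -8, "ty": 0, "tz": -7, "roll": 0},
  {"tx": -22, "ty": 0, "tz": -7, "roll": 0},
  {"tx": -38, "ty": 0, "tz": -7, "roll": 0},
  {"tx": -56, "ty": 0, "tz": -7, "roll": 0},
  {"tx": -76, "ty": 0, "tz": -7, "roll": 0},
  {"tx": -96, "ty": 0, "tz": -7, "roll": 0},
  {"tx": -114, "ty": 0, "tz": -7, "roll": 0},
  {"tx": -128, "ty": 0, "tz": -7, "roll": 0},
  {"tx": -136, "ty": 0, "tz": -7, "roll": 0},
  {"tx": -140, "ty": 0, "tz": -7, "roll": 0},
])

```text
t: 5.25
eef_pos: [573.6, 137.1, 12.2]
tcp_rot: [-3.142, 0.0, 1.558]
ft_force: [0.0, 0.1, -1.6]
opening: 0.252
grip_force: 30.0
```

```bash
python3 - <<'E'
from h import *
W=[]
s=env.state();print(s["eef_pos"].round(1),s["ft_force"].round(2),s["opening"],s["grip_force"])
p,K,V=cam("wrist");np.savez("w3.npz",p=p,K=K,V=V)
p2,K2,V2=cam("scene");np.savez("s3.npz",p=p2,K=K2,V=V2)
u=proj(K2,V2,[575,200,10]).astype(int);print(u)
c=p2[u[1]-75:u[1]+75,u[0]-100:u[0]+100]
cv2.imwrite("pics/c3.png",np.hstack([cv2.resize(p,(400,300)),cv2.resize(c,(400,300))]))
E
```

```text
[573.6 137.1  12.2] [ 0.05  0.07 -1.62] 0.2523692908500293 29.979465901851654
[386 292]
```

View pics/c3.png

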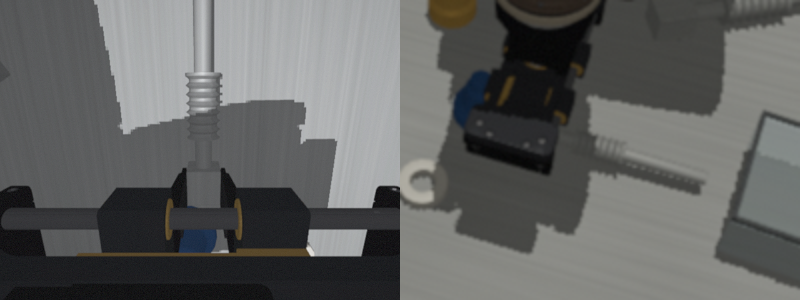

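The stem is out: the wrist view shows the head in the fingers at (203,185), with the bellows and tail straight behind it. The scene crop shows the tail tip clear of the cover. Next I step sideways away from the bonnet and set the stem down.

step_arm([
  {"tx": 0, "ty": 6, "tz": 0, "roll": 0},
  {"tx": 0, "ty": 18, "tz": 0, "roll": 0},
  {"tx": 0, "ty": 32, "tz": 0, "roll": 0},
  {"tx": 0, "ty": 44, "tz": 0, "roll": 0},
  {"tx": 0, "ty": 50, "tz": 0, "roll": 0},
  {"tx": 0, "ty": 50, "tz": 0, "roll": 0},
  {"tx": 0, "ty": 50, "tz": 2, "roll": 0},
  {"tx": 0, "ty": 50, "tz": 4, "roll": 0},
  {"tx": 0, "ty": 50, "tz": 5, "roll": 0},
  {"tx": 0, "ty": 50, "tz": 6, "roll": 0},
  {"tx": 0, "ty": 50, "tz": 7, "roll": 0},
  {"tx": 0, "ty": 50, "tz": 7, "roll": 0},
])

```text
t: 6.35
eef_pos: [623.4, 138.3, 5.3]
tcp_rot: [-3.141, 0.0, 1.56]
ft_force: [-0.3, 0.2, -1.0]
opening: 0.255
grip_force: 30.0
```

step_arm([
  {"tx": 0, "ty": 0, "tz": 0, "roll": 0},
  {"tx": 0, "ty": 0, "tz": 0, "roll": 0},
  {"tx": 0, "ty": 0, "tz": 0, "roll": 0},
  {"tx": 0, "ty": 0, "tz": 0, "roll": 0},
  {"tx": 0, "ty": 0, "tz": 0, "roll": 0},
  {"tx": 0, "ty": 0, "tz": 0, "roll": 0},
  {"tx": 0, "ty": 0, "tz": 0, "roll": 0},
  {"tx": 0, "ty": 0, "tz": 0, "roll": 0},
], grip=80)

```text
t: 7.02
eef_pos: [623.5, 138.3, 5.2]
tcp_rot: [3.142, 0.0, 1.56]
ft_force: [0.0, -0.9, -0.7]
opening: 0.754
grip_force: 0.0
```

step_arm([
  {"tx": 0, "ty": 0, "tz": -20, "roll": 0},
  {"tx": 0, "ty": 0, "tz": -50, "roll": 0},
  {"tx": 0, "ty": 0, "tz": -85, "roll": 0},
  {"tx": 30, "ty": 0, "tz": -120, "roll": 0},
  {"tx": 60, "ty": 0, "tz": -140, "roll": 0},
  {"tx": 80, "ty": 0, "tz": -145, "roll": 0},
  {"tx": 90, "ty": 0, "tz": -145, "roll": 0},
  {"tx": 90, "ty": 0, "tz": -145, "roll": 0},
  {"tx": 90, "ty": 0, "tz": -145, "roll": 0},
])

```text
t: 7.77
eef_pos: [623.9, 227.9, 148.9]
tcp_rot: [-3.14, 0.001, 1.561]
ft_force: [1.1, -0.2, -0.6]
opening: 0.84
grip_force: 0.0
```

```bash
python3 - <<'E'
from h import *
s=env.state();print(s["eef_pos"].round(1),s["tcp_rot"].round(3),s["ft_force"].round(2))
p,K,V=cam("wrist");np.savez("w4.npz",p=p,K=K,V=V)
cv2.imwrite("pics/w4.png",p)
E
```

```text
[623.9 227.9 148.9] [-3.140e+00  1.000e-03  1.561e+00] [ 1.09 -0.22 -0.63]
```

View pics/w4.png

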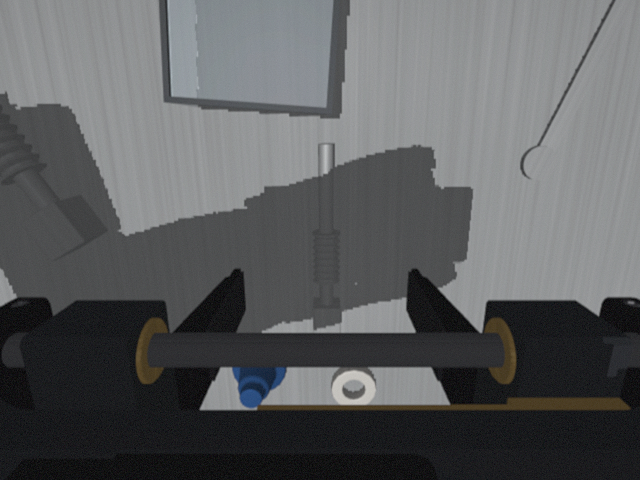

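The stem is down with the tail tip at (326,144), the bellows from (326,230) to (326,284) and the head at (327,315). Now I compute the tail grip.

```bash
python3 - <<'E'
from h import *
W=np.load("w4.npz");K,V=W["K"],W["V"];p=W["p"]
g=cv2.cvtColor(p,cv2.COLOR_BGR2GRAY).astype(float)
for r in (150,160,170,180,190,200,210,220,):
    d=np.abs(np.diff(cv2.blur(g,(1,3))[r,308:346])); print(r,g[r,312:342].astype(int).tolist())
for n,uv,z in [("tip",(326.5,144),12),("bel tail end",(326.3,230),18),("bel head end",(326,284),18),("mid",(326,257),18),("tailpt",(326,200),12)]: print(n,ray(K,V,uv,z).round(1))
E
```

```text
150 [153, 151, 152, 153, 152, 141, 105, 111, 127, 138, 151, 163, 176, 191, 183, 166, 152, 140, 125, 119, 98, 74, 97, 144, 153, 151, 149, 149, 149, 152]
160 [155, 153, 154, 154, 150, 145, 117, 113, 124, 138, 150, 163, 175, 185, 179, 164, 150, 135, 129, 114, 99, 76, 100, 145, 152, 153, 151, 148, 149, 150]
170 [155, 154, 152, 152, 152, 145, 119, 115, 125, 137, 148, 160, 175, 186, 179, 162, 145, 125, 91, 72, 71, 75, 80, 77, 80, 77, 79, 81, 81, 79]
180 [81, 81, 80, 81, 79, 77, 72, 69, 77, 74, 79, 81, 80, 78, 82, 79, 80, 78, 78, 73, 72, 73, 82, 80, 81, 79, 78, 82, 79, 81]
190 [82, 82, 80, 79, 81, 78, 74, 72, 75, 77, 79, 78, 81, 79, 82, 80, 77, 78, 76, 75, 72, 78, 81, 80, 78, 81, 81, 78, 79, 80]
200 [81, 79, 80, 83, 80, 80, 76, 72, 74, 78, 78, 81, 79, 79, 78, 80, 81, 79, 76, 73, 73, 77, 80, 82, 83, 80, 79, 79, 80, 82]
210 [82, 83, 80, 83, 81, 84, 78, 72, 74, 76, 79, 81, 79, 83, 81, 81, 79, 76, 77, 73, 71, 76, 82, 83, 79, 82, 77, 82, 79, 81]
220 [83, 84, 81, 82, 84, 79, 78, 72, 74, 78, 78, 77, 80, 80, 80, 78, 78, 77, 75, 73, 74, 77, 84, 80, 83, 82, 81, 80, 82, 84]
tip [625.2 292.1  12. ]
bel tail end [624.3 222.6  18. ]
bel head end [623.6 173.9  18. ]
mid [623.8 198.7  18. ]
tailpt [624.3 246.8  12. ]
```

```bash
python3 -c "
from h import *
go([623.8,243,3],1.561)"
```

```text
tx ty tz [ 1.590e+01 -1.000e-01  1.457e+02] roll -0.001 | at [624.  227.3 148.8] yaw 1.56
```

step_arm([
  {"tx": 16, "ty": 0, "tz": 20, "roll": 0},
  {"tx": 16, "ty": 0, "tz": 55, "roll": 0},
  {"tx": 16, "ty": 0, "tz": 85, "roll": 0},
  {"tx": 16, "ty": 0, "tz": 105, "roll": 0},
  {"tx": 16, "ty": 0, "tz": 120, "roll": 0},
  {"tx": 16, "ty": 0, "tz": 130, "roll": 0},
  {"tx": 16, "ty": 0, "tz": 137, "roll": 0},
  {"tx": 16, "ty": 0, "tz": 142, "roll": 0},
  {"tx": 16, "ty": 0, "tz": 144, "roll": 0},
  {"tx": 16, "ty": 0, "tz": 145, "roll": 0},
  {"tx": 16, "ty": 0, "tz": 146, "roll": 0},
  {"tx": 16, "ty": 0, "tz": 146, "roll": 0},
])

```text
t: 8.82
eef_pos: [625.0, 244.4, 4.8]
tcp_rot: [3.141, -0.0, 1.56]
ft_force: [-0.3, -0.3, -0.2]
opening: 0.839
grip_force: 0.0
```

step_arm([
  {"tx": 0, "ty": 0, "tz": 0, "roll": 0},
  {"tx": 0, "ty": 0, "tz": 0, "roll": 0},
  {"tx": 0, "ty": 0, "tz": 0, "roll": 0},
  {"tx": 0, "ty": 0, "tz": 0, "roll": 0},
  {"tx": 0, "ty": 0, "tz": 0, "roll": 0},
  {"tx": 0, "ty": 0, "tz": 0, "roll": 0},
  {"tx": 0, "ty": 0, "tz": 0, "roll": 0},
  {"tx": 0, "ty": 0, "tz": 0, "roll": 0},
  {"tx": 0, "ty": 0, "tz": 0, "roll": 0},
  {"tx": 0, "ty": 0, "tz": 0, "roll": 0},
  {"tx": 0, "ty": 0, "tz": 0, "roll": 0},
  {"tx": 0, "ty": 0, "tz": 0, "roll": 0},
], grip=4)

```text
t: 9.82
eef_pos: [624.7, 244.3, 4.2]
tcp_rot: [-3.142, 0.0, 1.56]
ft_force: [0.1, -0.1, 0.9]
opening: 0.121
grip_force: 30.0
```

step_arm([
  {"tx": 0, "ty": 0, "tz": -2, "roll": 0},
  {"tx": 0, "ty": 0, "tz": -6, "roll": 0},
  {"tx": 0, "ty": 0, "tz": -14, "roll": 0},
  {"tx": 0, "ty": 0, "tz": -26, "roll": 0},
  {"tx": 0, "ty": 0, "tz": -40, "roll": 0},
  {"tx": 0, "ty": 0, "tz": -55, "roll": 0},
  {"tx": 0, "ty": 0, "tz": -70, "roll": 0},
  {"tx": 0, "ty": 0, "tz": -80, "roll": 0},
  {"tx": 0, "ty": 0, "tz": -86, "roll": 0},
  {"tx": 0, "ty": 0, "tz": -90, "roll": 0},
  {"tx": 0, "ty": 0, "tz": -90, "roll": 0},
  {"tx": 0, "ty": 0, "tz": -90, "roll": 0},
])

```text
t: 10.82
eef_pos: [624.5, 244.2, 93.9]
tcp_rot: [-3.141, 0.0, 1.56]
ft_force: [-0.2, -0.3, -1.8]
opening: 0.116
grip_force: 30.0
```

```bash
python3 - <<'E'
from h import *
s=env.state();e=s["eef_pos"];print(e.round(1),s["ft_force"].round(2),s["moment"].round(3),s["opening"])
p,K,V=cam("wrist");np.savez("w5.npz",p=p,K=K,V=V)
p2,K2,V2=cam("scene");np.savez("s5.npz",p=p2,K=K2,V=V2)
print("level head px",proj(K2,V2,[e[0],e[1]-102.5,e[2]+8]),"tail tip",proj(K2,V2,[e[0],e[1]+49.5,e[2]+8]))
u=proj(K2,V2,[e[0],e[1]-50,e[2]+8]).astype(int);print(u)
c=p2[u[1]-75:u[1]+75,u[0]-100:u[0]+100]
cv2.imwrite("pics/c5.png",np.hstack([cv2.resize(p,(400,300)),cv2.resize(c,(400,300))]))
E
```

```text
[624.5 244.2  93.9] [-0.23 -0.26 -1.78] [ 0.095 -0.154  0.033] 0.11597264575767952
level head px [349.23974023 278.50763282] tail tip [445.35034272 305.14960423]
[381 287]
```

View pics/c5.png

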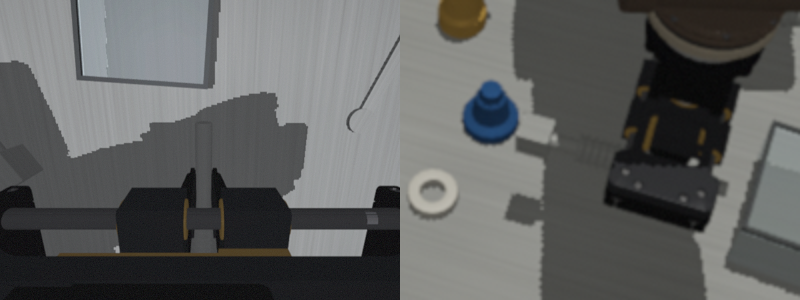

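The stem hangs level: the head is at scene (348,277) against (349,278) predicted, and the force shows its full weight. Now I refine the stand pose from its base edges, using the pictures I already have.

```bash
python3 - <<'E'
from h import *
o=np.array([541.2,-234.7]);yaw=-1.231
def refine(name,o,yaw,edges):
    T=np.load(name);K,V=T["K"],T["V"];g=cv2.GaussianBlur(cv2.cvtColor(T["p"],cv2.COLOR_BGR2GRAY),(3,3),0).astype(np.float32)
    gx=cv2.Sobel(g,cv2.CV_32F,1,0);gy=cv2.Sobel(g,cv2.CV_32F,0,1)
    u=np.array([np.cos(yaw),np.sin(yaw)]);v=np.array([-u[1],u[0]])
    for n,fix,a,b,along in edges:
        pts=[];st=[]
        for s in np.linspace(a,b,40):
            best=(0,0,None)
            for d in np.arange(-7,7.1,0.25):
                lx,ly=(s,fix+d) if along=="x" else (fix+d,s)
                P=o+lx*u+ly*v;q=proj(K,V,[*P,12]).astype(np.float32)
                k=cv2.getRectSubPix(gx,(1,1),tuple(map(float,q)))[0,0];l=cv2.getRectSubPix(gy,(1,1),tuple(map(float,q)))[0,0]
                m=np.hypot(k,l)
                if m>best[0]:best=(m,d,s)
            pts.append((best[2],best[1]));st.append(best[0])
        pts=np.array(pts);f=np.polyfit(*pts.T,1)
        for _ in range(3):
            r=np.abs(pts[:,1]-np.polyval(f,pts[:,0]));k=r<max(1.0,np.median(r)*2);f=np.polyfit(*pts[k].T,1)
        print(name,n,"slope",f[0].round(4),"offset at mid",np.polyval(f,(a+b)/2).round(2),"n",k.sum(),"str",np.median(st).round(0),"resid",r[k].std().round(2))
refine("top0.npz",o,yaw,[("+y",40,-105,-35,"x"),("-y",-40,-105,110,"x"),("end",-113,-35,35,"y")])
refine("scene0.npz",o,yaw,[("+y",40,-105,-35,"x"),("-y",-40,-105,0,"x"),("end",-113,-35,35,"y")])
E
```

```text
top0.npz +y slope -0.002 offset at mid 3.42 n 36 str 63.0 resid 0.28
top0.npz -y slope 0.0366 offset at mid 0.75 n 33 str 34.0 resid 0.72
top0.npz end slope 0.0108 offset at mid -2.52 n 37 str 106.0 resid 0.27
scene0.npz +y slope -0.0179 offset at mid 6.39 n 40 str 156.0 resid 0.04
scene0.npz -y slope -0.0154 offset at mid 6.19 n 32 str 51.0 resid 0.18
scene0.npz end slope -0.0047 offset at mid -3.27 n 36 str 126.0 resid 0.23
```

```bash
python3 - <<'E'
from h import *
y=-1.238;u=np.array([np.cos(y),np.sin(y)]);o=np.array([544,-230.6])
go([*(o-185.5*u),97],y+np.pi);print(o-185.5*u,o-45.5*u)
E
```

```text
tx ty tz [-301.  -137.7   -3.3] roll -0.344 | at [624.4 244.2  93.4] yaw 1.56
[483.39952411 -55.27791833] [ 529.13573233 -187.59647053]
```

step_arm([
  {"tx": -15, "ty": -7, "tz": -3, "roll": -0.02},
  {"tx": -40, "ty": -18, "tz": -3, "roll": -0.05},
  {"tx": -70, "ty": -32, "tz": -3, "roll": -0.09},
  {"tx": -102, "ty": -47, "tz": -3, "roll": -0.13},
  {"tx": -135, "ty": -62, "tz": -3, "roll": -0.17},
  {"tx": -168, "ty": -77, "tz": -3, "roll": -0.21},
  {"tx": -200, "ty": -92, "tz": -3, "roll": -0.25},
  {"tx": -230, "ty": -105, "tz": -3, "roll": -0.28},
  {"tx": -258, "ty": -118, "tz": -3, "roll": -0.31},
  {"tx": -280, "ty": -128, "tz": -3, "roll": -0.33},
  {"tx": -294, "ty": -135, "tz": -3, "roll": -0.34},
  {"tx": -301, "ty": -138, "tz": -3, "roll": -0.344},
])

```text
t: 11.92
eef_pos: [482.3, -56.7, 96.9]
tcp_rot: [-3.14, -0.0, 1.903]
ft_force: [-0.1, 0.6, -1.4]
opening: 0.124
grip_force: 30.0
```

```bash
python3 - <<'E'
from h import *
y=-1.238;u=np.array([np.cos(y),np.sin(y)]);o=np.array([544,-230.6])
go([*(o-45.5*u),92],y+np.pi)
p,K,V=cam("top");np.savez("t6.npz",p=p,K=K,V=V);p2,K2,V2=cam("scene");np.savez("s6.npz",p=p2,K=K2,V=V2)
c=cv2.resize(p[190:310,370:560],(400,300),interpolation=cv2.INTER_CUBIC);d=cv2.resize(p2[120:270,60:260],(400,300),interpolation=cv2.INTER_CUBIC)
cv2.imwrite("pics/c6.png",np.hstack([c,d]))
print(env.state()["ft_force"].round(2),env.state()["opening"])
E
```

```text
tx ty tz [-139.     1.6    4.8] roll -0.001 | at [482.3 -56.7  96.9] yaw 1.903
[ 0.31 -0.51 -2.24] 0.11745684558723997
```

View pics/c6.png

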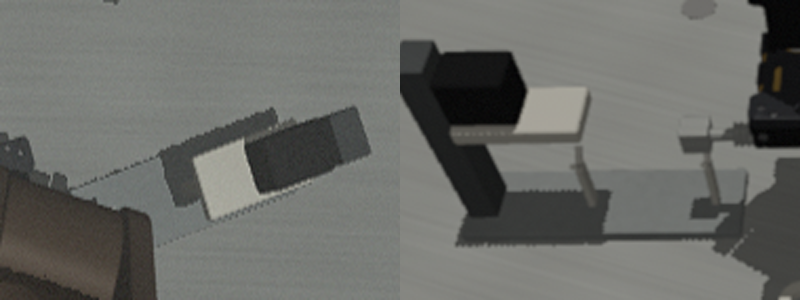

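The scene crop shows the level head at (207,185), above the rear upright's top at (214,196), with the panel still ahead of it. Now I slide in.

step_arm([
  {"tx": 0, "ty": 1, "tz": 3, "roll": 0},
  {"tx": -8, "ty": 2, "tz": 5, "roll": 0},
  {"tx": -20, "ty": 2, "tz": 5, "roll": 0},
  {"tx": -34, "ty": 2, "tz": 5, "roll": 0},
  {"tx": -49, "ty": 2, "tz": 5, "roll": 0},
  {"tx": -65, "ty": 2, "tz": 5, "roll": 0},
  {"tx": -81, "ty": 2, "tz": 5, "roll": 0},
  {"tx": -97, "ty": 2, "tz": 5, "roll": 0},
  {"tx": -113, "ty": 2, "tz": 5, "roll": 0},
  {"tx": -127, "ty": 2, "tz": 5, "roll": 0},
  {"tx": -136, "ty": 2, "tz": 5, "roll": 0},
  {"tx": -139, "ty": 2, "tz": 5, "roll": 0},
])

```text
t: 13.02
eef_pos: [531.2, -187.5, 92.1]
tcp_rot: [3.141, 0.0, 1.903]
ft_force: [-0.2, 0.3, -1.6]
opening: 0.115
grip_force: 30.0
```

```bash
python3 - <<'E'
from h import *
s=env.state();print(s["eef_pos"].round(1),s["tcp_rot"].round(3),s["ft_force"].round(2),s["opening"])
p,K,V=cam("wrist");np.savez("w7.npz",p=p,K=K,V=V);p2,K2,V2=cam("scene");np.savez("s7.npz",p=p2,K=K2,V=V2)
c=cv2.resize(p[180:405,170:470],(400,300),interpolation=cv2.INTER_CUBIC);d=cv2.resize(p2[140:260,80:240],(400,300),interpolation=cv2.INTER_CUBIC)
cv2.imwrite("pics/c7.png",np.hstack([c,d]))
E
```

```text
[ 531.2 -187.5   92.1] [3.141 0.    1.903] [-0.22  0.25 -1.55] 0.11548728285170594
```

View pics/c7.png

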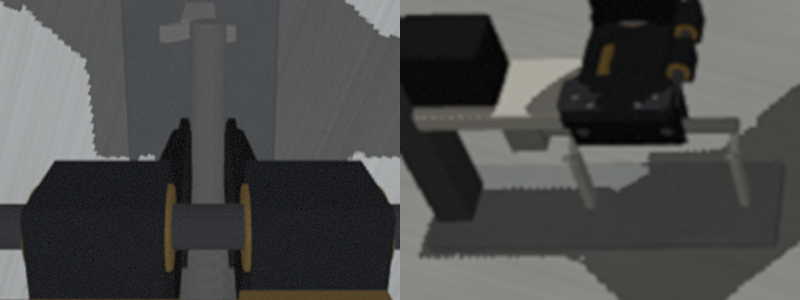

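The wrist crop shows the tail rod centred at crop column 208, with the rear upright's top spanning crop columns 160–236 and the base edges near 124 and 277. The scene crop shows the tail above the rear upright and the head under the panel. Next I convert these to offsets in the stand frame.

```bash
python3 - <<'E'
from h import *
W=np.load("w7.npz");K,V=W["K"],W["V"];p=W["p"]
g=cv2.cvtColor(p,cv2.COLOR_BGR2GRAY)
for r in (202,205,208,211,225,240): print(r,g[r,284:356:1].tolist())
e=np.array([531.2,-187.5,92.1]);y=1.903;X=np.array([np.cos(y),np.sin(y),0]);Y=np.array([np.sin(y),-np.cos(y),0])
def loc(n,c,z):
    P=ray(K,V,(170+c[0]/1.3333,180+c[1]/1.3333),z)-e; print(n,"tool x",(P@X).round(1),"tool y",(P@Y).round(1))
loc("tail tip",(208,22),100);loc("tail near",(207,140),100)
for c in [(160,34),(236,33)]: loc("horn",c,78)
for c in [(121,10),(127,140),(278,10),(276,140)]: loc("base",c,12)
E
```

```text
202 [73, 77, 74, 75, 80, 85, 101, 100, 101, 101, 102, 103, 102, 103, 100, 103, 101, 101, 101, 100, 99, 102, 103, 102, 100, 100, 102, 96, 82, 76, 81, 81, 83, 81, 84, 84, 84, 86, 88, 87, 87, 86, 86, 87, 86, 90, 84, 84, 84, 85, 83, 86, 85, 79, 79, 86, 97, 100, 102, 99, 102, 102, 98, 78, 76, 76, 78, 79, 76, 80, 77, 77]
205 [80, 79, 77, 73, 78, 87, 97, 99, 99, 100, 101, 100, 99, 99, 100, 103, 98, 98, 99, 97, 101, 100, 99, 99, 100, 98, 105, 99, 83, 75, 76, 81, 84, 84, 84, 84, 85, 87, 87, 88, 85, 88, 88, 88, 89, 87, 88, 85, 84, 84, 86, 84, 83, 79, 75, 81, 98, 100, 104, 100, 102, 101, 97, 81, 75, 78, 78, 79, 76, 77, 78, 77]
208 [76, 76, 79, 78, 76, 81, 100, 99, 102, 100, 100, 100, 99, 102, 98, 100, 101, 101, 101, 103, 103, 98, 101, 100, 103, 97, 97, 96, 82, 80, 81, 79, 86, 81, 85, 83, 86, 87, 87, 85, 86, 89, 87, 86, 86, 84, 86, 88, 86, 85, 83, 82, 82, 81, 79, 85, 98, 103, 99, 101, 101, 103, 97, 83, 75, 78, 74, 79, 78, 75, 76, 76]
211 [76, 76, 77, 73, 73, 76, 86, 92, 92, 95, 96, 99, 95, 93, 91, 87, 86, 85, 82, 78, 80, 76, 77, 77, 77, 73, 78, 74, 71, 74, 79, 80, 80, 84, 87, 85, 85, 85, 86, 86,
[... 258 characters left out ...]
82, 82, 84, 86, 87, 85, 86, 84, 89, 86, 88, 87, 85, 87, 89, 85, 85, 86, 85, 83, 83, 82, 81, 77, 72, 80, 76, 78, 80, 76, 80, 77, 79, 76, 77, 75, 77, 75, 74, 79, 78]
240 [78, 76, 75, 77, 78, 75, 77, 76, 78, 76, 78, 74, 75, 78, 74, 78, 76, 78, 76, 77, 76, 77, 78, 75, 75, 77, 76, 78, 75, 78, 77, 80, 81, 84, 82, 85, 87, 87, 87, 85, 89, 85, 87, 88, 90, 89, 85, 85, 83, 87, 79, 85, 81, 80, 76, 77, 76, 74, 79, 78, 79, 77, 78, 78, 78, 74, 77, 75, 75, 76, 78, 77]
tail tip tool x 47.9 tool y 0.1
tail near tool x 5.9 tool y -0.3
horn tool x 39.4 tool y -17.9
horn tool x 39.7 tool y 10.7
base tool x 38.2 tool y -43.5
base tool x -32.6 tool y -43.7
base tool x 38.1 tool y 35.6
base tool x -32.7 tool y 37.1
```

Rear horn centre is at tool y -3.6, base centre -3.3 to -4.0, and x agrees within 1 mm. So I shift by -3.5 and lower.

step_arm([
  {"tx": 0, "ty": -2, "tz": 0, "roll": 0},
  {"tx": 0, "ty": -3.5, "tz": 2, "roll": 0},
  {"tx": 0, "ty": -3.5, "tz": 5, "roll": 0},
  {"tx": 0, "ty": -3.5, "tz": 8, "roll": 0},
  {"tx": 0, "ty": -3.5, "tz": 11, "roll": 0},
  {"tx": 0, "ty": -3.5, "tz": 14, "roll": 0},
  {"tx": 0, "ty": -3.5, "tz": 17, "roll": 0},
  {"tx": 0, "ty": -3.5, "tz": 19, "roll": 0},
  {"tx": 0, "ty": -3.5, "tz": 20, "roll": 0},
  {"tx": 0, "ty": -3.5, "tz": 21, "roll": 0},
  {"tx": 0, "ty": -3.5, "tz": 21, "roll": 0},
  {"tx": 0, "ty": -3.5, "tz": 21, "roll": 0},
])

```text
t: 14.12
eef_pos: [527.5, -187.0, 71.3]
tcp_rot: [3.142, 0.0, 1.904]
ft_force: [-0.5, -0.5, -1.6]
opening: 0.12
grip_force: 30.0
```

```bash
python3 - <<'E'
from h import *
s=env.state();e=s["eef_pos"];print(e.round(1),s["ft_force"].round(2),s["opening"])
y=s["tcp_rot"][2];X=np.array([np.cos(y),np.sin(y),0]);Y=np.array([np.sin(y),-np.cos(y),0])
p,K,V=cam("wrist");np.savez("w8.npz",p=p,K=K,V=V);g=cv2.cvtColor(p,cv2.COLOR_BGR2GRAY)
a=p[150:300,220:420];p2,_,_=cam("scene")
cv2.imwrite("pics/c8.png",np.hstack([cv2.resize(a,(400,300),interpolation=cv2.INTER_CUBIC),cv2.resize(p2[150:240,100:220],(400,300),interpolation=cv2.INTER_CUBIC)]))
E
```

```text
[ 527.5 -187.    71.3] [-0.53 -0.53 -1.59] 0.119934769260549
```

View pics/c8.png

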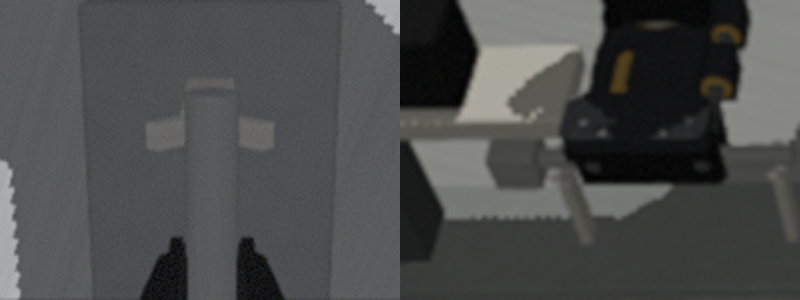

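The rod is centred between the horns: rod at crop column 211, horns from 146 to 274. The neck is over the front notch with the head under the panel. Lowering the last 4 mm.

step_arm([
  {"tx": 0, "ty": 0, "tz": 1, "roll": 0},
  {"tx": 0, "ty": 0, "tz": 1.5, "roll": 0},
  {"tx": 0, "ty": 0, "tz": 2, "roll": 0},
  {"tx": 0, "ty": 0, "tz": 2.5, "roll": 0},
  {"tx": 0, "ty": 0, "tz": 3, "roll": 0},
  {"tx": 0, "ty": 0, "tz": 3.5, "roll": 0},
  {"tx": 0, "ty": 0, "tz": 3.5, "roll": 0},
  {"tx": 0, "ty": 0, "tz": 3.5, "roll": 0},
])

```text
t: 14.88
eef_pos: [527.5, -187.0, 67.7]
tcp_rot: [3.142, 0.0, 1.904]
ft_force: [0.8, -0.2, -1.4]
opening: 0.12
grip_force: 30.0
```

step_arm([
  {"tx": 0, "ty": 0, "tz": 0.5, "roll": 0},
  {"tx": 0, "ty": 0, "tz": 0.5, "roll": 0},
  {"tx": 0, "ty": 0, "tz": 0.5, "roll": 0},
  {"tx": 0, "ty": 0, "tz": 0.5, "roll": 0},
])

```text
t: 15.22
eef_pos: [527.5, -187.0, 67.3]
tcp_rot: [3.141, 0.0, 1.904]
ft_force: [-0.3, -0.1, 1.7]
opening: 0.116
grip_force: 30.0
```

step_arm([
  {"tx": 0, "ty": 0, "tz": 0.5, "roll": 0},
  {"tx": 0, "ty": 0, "tz": 0.5, "roll": 0},
  {"tx": 0, "ty": 0, "tz": 0.5, "roll": 0},
  {"tx": 0, "ty": 0, "tz": 0.5, "roll": 0},
])

```text
t: 15.55
eef_pos: [527.5, -187.1, 67.2]
tcp_rot: [3.141, 0.0, 1.904]
ft_force: [-1.4, 0.2, 6.1]
opening: 0.117
grip_force: 30.0
```

Contact came at the expected height, so I release and back off upward.

step_arm([
  {"tx": 0, "ty": 0, "tz": 0, "roll": 0},
  {"tx": 0, "ty": 0, "tz": 0, "roll": 0},
  {"tx": 0, "ty": 0, "tz": 0, "roll": 0},
  {"tx": 0, "ty": 0, "tz": 0, "roll": 0},
  {"tx": 0, "ty": 0, "tz": 0, "roll": 0},
  {"tx": 0, "ty": 0, "tz": 0, "roll": 0},
  {"tx": 0, "ty": 0, "tz": 0, "roll": 0},
  {"tx": 0, "ty": 0, "tz": 0, "roll": 0},
], grip=60)

```text
t: 16.22
eef_pos: [527.4, -187.0, 66.7]
tcp_rot: [-3.142, 0.0, 1.904]
ft_force: [-0.3, -0.8, -0.3]
opening: 0.602
grip_force: 0.0
```

step_arm([
  {"tx": 0, "ty": 0, "tz": -5, "roll": 0},
  {"tx": 0, "ty": 0, "tz": -15, "roll": 0},
  {"tx": 5, "ty": 0, "tz": -30, "roll": 0},
  {"tx": 15, "ty": 0, "tz": -50, "roll": 0},
  {"tx": 35, "ty": 0, "tz": -75, "roll": 0},
  {"tx": 60, "ty": 0, "tz": -100, "roll": 0},
  {"tx": 85, "ty": 0, "tz": -115, "roll": 0},
  {"tx": 110, "ty": 0, "tz": -125, "roll": 0},
  {"tx": 130, "ty": 0, "tz": -130, "roll": 0},
  {"tx": 140, "ty": 0, "tz": -130, "roll": 0},
  {"tx": 140, "ty": 0, "tz": -130, "roll": 0},
  {"tx": 140, "ty": 0, "tz": -130, "roll": 0},
])

```text
t: 17.22
eef_pos: [481.9, -54.9, 196.9]
tcp_rot: [3.141, 0.001, 1.905]
ft_force: [-0.4, -0.2, 0.1]
opening: 0.63
grip_force: 0.0
```

```bash
python3 - <<'E'
from h import *
s=env.state();print(s["eef_pos"].round(1),s["ft_force"].round(2),s["opening"],s["t"])
p,K,V=cam("top");p2,K2,V2=cam("scene");np.savez("f.npz",p=p2,K=K2,V=V2)
y=-1.238;u=np.array([np.cos(y),np.sin(y)]);g=np.array([527.5,-187.05]);o=g+46*u
for n,x in (("tip",-95),("belA",-22),("belB",22),("head front",70)): print(n,proj(K2,V2,[*(o+x*u),75]).round(1))
cv2.imwrite("pics/f.png",np.hstack([cv2.resize(p[190:310,385:545],(400,300),interpolation=cv2.INTER_CUBIC),cv2.resize(p2[140:245,95:235],(400,300),interpolation=cv2.INTER_CUBIC)]))
E
```

```text
[481.9 -54.9 196.9] [-0.42 -0.16  0.11] 0.6299817518549092 17.2167
tip [218.8 196.5]
belA [179.1 196.8]
belB [155.1 197. ]
head front [129.  197.3]
```

View pics/f.png

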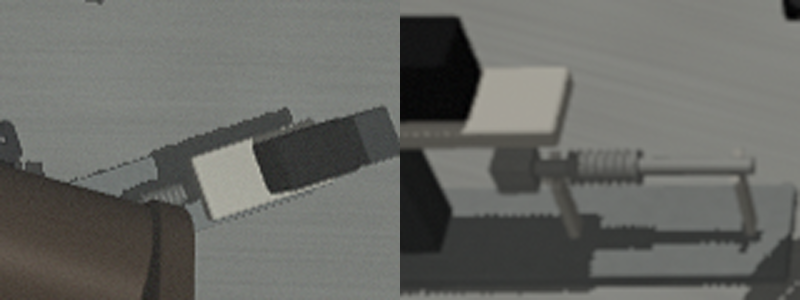

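The final picture shows the stem level in both notches: neck (crop 540–577) centred on the front upright at about 557, head under the panel, and the tail in the rear notch. The gripper is clear, so I hand in.

```bash
python3 -c "
from cell import env
print(env.job_done())"
```

```text
the job is handed in; nothing more can be done
None
```

The stem lies level in both V-notches with its head under the camera panel, released with the gripper clear, and the job is handed in at about 17 s; the hand-in gave no verdict, so this rests on the last camera picture.

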